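Check a brazed bracket seam with a ball-tipped probe

ROBOT

A 6-joint arm with a two-finger parallel gripper is mounted at the origin on a cart in front of the work surface, level with it; the furniture and walls round the work are solid. World frame = base frame: x ahead of the robot, y to its left, z up, the work surface at z = 0. Lengths are in m, angles in rad, forces in N, time in s.
With the tool pointing down it reaches from about 0.3 to 0.75 m from the base axis. Payload 8.5 kg.
Tool frame: the origin (TCP) lies at the centre of the arm's flange, where the gripper is bolted on; the fingertips stand 166 mm ahead of it and the grasp point (between the pads) lies 147 mm ahead of it; z points along the fingers, y is the line along which they close (so a half turn about z gives the same grasp; the last joint's range is limited). The gripper opens to 88 mm and grips with 3 to 60 N. Pads are 18 mm wide; open, the fingers measure 123 mm over their backs; the gripper's body (75 mm by 187 mm) begins 45 mm behind the grasp point.
Start: joints at [-1.36, 0.381, 1.297, -0, 1.464, -0.215], TCP at [0.227, -0.501, 0.405] pointing down, gripper open.
Joint ranges: [-3.11, 3.11], [-0.89, 2.33], [0.22, 2.48], [-1.42, 4.56], [0.17, 2.85], [-2.88, 2.88]. Speed limits (rad/s): [2.39, 2.39, 3.14, 3.14, 3.14, 3.14].

INTERFACE

Orientations are given as [roll, pitch, yaw] about the fixed x, y, z axes, in that order (R = Rz(yaw) Ry(pitch) Rx(roll)).
In Python, from workcell import robot gives the robot as it stands.
- The arm moves only by the shell command python3 shift.py 'ROWS'. ROWS is rows parted by semicolons, their numbers by spaces, 1 to 5 of them, each of 7 numbers: a rotation vector rx, ry, rz in rad, then dx, dy, dz in m, then the finger opening in m; each row is the pose to reach, as a shift and turn from the pose commanded when the command began, along the tool's axes at that moment; what a row does not reach only later rows make up. A row lasts 1/8 s, in which the tool goes at most 0.0625 m and 0.188 rad, less where a joint would pass 70% of its speed; a pose out of reach is approached as far as the arm can. The fingers move at their own pace and stop on an object; the grip force is fixed at half the most. Time passes only in rows, so rows that do not move let the fingers close. It prints the time, the measured TCP pose, the force, the opening and the grip force at its end.
- robot.sense(): the state, without advancing time (a new reading comes with each control period).
- robot.snapshot(name): name is "scene" or "top"; returns the picture (480x640x3 uint8, red, green, blue); there is no depth.
- robot.camera_model(name): a dict with "camera_matrix" (3x3 intrinsics, pixels), "T" (4x4, takes a point from camera to world coordinates). Camera axes: x right, y up, looking along -z (the intrinsics and any distortion apply to the point x, -y, -z); pixel columns grow to the right and rows downward; lengths in m; the calibration is good to about 2 mm. A picture is of the moment at which its call begins. camera_model takes no time and is no camera call.
- robot.hand_in(): hands the job in; it is judged then, once.
The state is a dict: "time": time; "q": joint angles; "dq": joint speeds; "joint_efforts": joint torques, N m; "eef_pos": TCP position; "tcp_rot": TCP orientation; "ft_force": force on the tool from outside, world axes, zero at the start; "moment": the same for the moment, N m; "finger_gap": finger opening in m; "gripper_force": force on a finger pad.
Only numpy, scipy, OpenCV 4.12 (cv2) and the standard library are available. Lean on these libraries where they do the work, as an engineer would, in place of code of your own. Each camera call takes 0.05 s, during which the arm holds its last target. There are 200 camera calls.

TASK

The bracket with the yellow clip lying in front of it still has to be checked; the one with the blue clip is done and must not be touched by the probe. Take the probe from its cradle and, sloping it in under the bracket's roof, set its ball in the brazed inside seam at the green-painted end, then guide it along the whole seam round the bend to the other end in one slow pass (about 2, at most 4 cm/s), pressed lightly into the corner between floor and wall, and without lifting it anywhere between the two ends. Then lay the probe back in its cradle the way it lay, and leave the clips and everything else where they are.

Things in the scene. Friction and masses are not known exactly. Their poses are not given: they have to be found in the camera images.
- bracket_left: grey sheet-steel bracket fixed on the worktop, left half (y > 0): a trough bent in the middle, two wings 70 mm long. Origin on the worktop; at yaw 0 x points ahead, y left. Open front to -x. Wall faces meet at the bend at x 30, y 0 mm; each wall runs to its side, 20 degrees towards -x (directions (-0.342, +-0.940)). Pass starts at the green-painted +y (left) end.
- bracket_left_p1 (a point): seam point 1 of 5 of bracket_left: start of the seam at the green end, 60 mm along the wall from the bend. Seam: thin brass-coloured bead in the inside corner of floor and wall. The seam points are where the ball's centre lies when the ball touches floor and wall: 5 mm from each, 11 mm above the worktop.
- bracket_left_p2 (a point): seam point 2 of 5 of bracket_left: on the green-end wing, 31 mm from the bend. Bracket section: floor 6 mm thick, reaching 52 mm in front of the wall face; wall 50 mm high, 5 mm thick, behind the seam.
- bracket_left_p3 (a point): seam point 3 of 5 of bracket_left: the bend. Roof flange on the wall, from 46 to 50 mm above the worktop, overhangs the floor by 24 mm from the wall face.
- bracket_left_p4 (a point): seam point 4 of 5 of bracket_left: on the other wing, 31 mm from the bend. Lip at the front edge of the floor, 48 to 52 mm in front of the wall face, its top 16 mm above the worktop.
- bracket_left_p5 (a point): seam point 5 of 5 of bracket_left: end of the seam, on the other wing, 60 mm from the bend. The probe goes in sloping 25 to 50 degrees down from level, over the lip and under the roof.
- bracket_right: grey sheet-steel bracket fixed on the worktop, right half (y < 0): a trough bent in the middle, two wings 70 mm long. Origin on the worktop; at yaw 0 x points ahead, y left. Open front to -x. Wall faces meet at the bend at x 30, y 0 mm; each wall runs to its side, 20 degrees towards -x (directions (-0.342, +-0.940)). Pass starts at the green-painted -y (right) end.
- bracket_right_p1 (a point): seam point 1 of 5 of bracket_right: start of the seam at the green end, 60 mm along the wall from the bend. Seam: thin brass-coloured bead in the inside corner of floor and wall. The seam points are where the ball's centre lies when the ball touches floor and wall: 5 mm from each, 11 mm above the worktop.
- bracket_right_p2 (a point): seam point 2 of 5 of bracket_right: on the green-end wing, 31 mm from the bend. Bracket section: floor 6 mm thick, reaching 52 mm in front of the wall face; wall 50 mm high, 5 mm thick, behind the seam.
- bracket_right_p3 (a point): seam point 3 of 5 of bracket_right: the bend. Roof flange on the wall, from 46 to 50 mm above the worktop, overhangs the floor by 24 mm from the wall face.
- bracket_right_p4 (a point): seam point 4 of 5 of bracket_right: on the other wing, 31 mm from the bend. Lip at the front edge of the floor, 48 to 52 mm in front of the wall face, its top 16 mm above the worktop.
- bracket_right_p5 (a point): seam point 5 of 5 of bracket_right: end of the seam, on the other wing, 60 mm from the bend. The probe goes in sloping 25 to 50 degrees down from level, over the lip and under the roof.
- cradle: black and grey cradle fixed on the worktop, base 125 x 46 x 8 mm; origin on the worktop at its middle, x along the probe's rest. Two forks 8 mm thick at x = +-48 mm hold the probe on seats 34 mm above the worktop between flared cheeks up to 52 mm high (gap 18 mm at the seat, 25 at the top; 40 mm over the cheeks). 88 mm free between the forks.
- probe: blue square bar 14 x 14 mm with black grip rings, steel cone, plunger with ball. Origin on its axis at the middle of the grip; x towards the ball. Bar from x -66 to +54 mm, cone (14 to 9 mm) to +80, rod 6 mm thick, ball centre at +110. About 90 g, balanced near the origin. At the start it lies level in the cradle, origin 41 mm above the worktop, x as the cradle's x.
- probe_tip (a point): centre of the probe's ball (radius 5 mm), 110 mm ahead of the probe's origin. The ball sits on a spring plunger that gives way along the probe's axis by up to 10 mm: 0.5 N at first, 3 N fully in; 3 to 5 mm in is a good working pressure.
- clip_yellow: yellow plastic joint clip, openwork ring 30 x 30 x 18 mm, loose on the worktop in front of the bracket that is to be checked (that on the same half: y > 0 left, y < 0 right). Origin: centre of its underside.
- clip_blue: blue plastic joint clip, 30 x 30 x 18 mm, loose on the worktop in front of the bracket already checked. Origin: centre of its underside.
- beaker: empty plastic beaker, 72 mm across, 92 mm high, behind the gap between the brackets. Loose bystander. Origin at the centre of its underside.
- amber_bottle: brown dropper bottle with black bulb, 46 mm across, 106 mm high, between the brackets. Loose bystander. Origin at the centre of its underside.
- vial: small vial with black cap, 22 mm across, 49 mm high, left front. Loose bystander. Origin at the centre of its underside.
- black_stopper: black rubber stopper, 33 mm across, 26 mm high, right front. Loose bystander. Origin at the centre of its underside.
- cream_pot: white lidded pot, 62 mm across, 51 mm high, at the left front. Loose bystander. Origin at the centre of its underside.
- lighter: orange lighter standing upright, 12 x 24 x 74 mm, at the right front. Loose bystander. Origin at the centre of its underside.

How it is judged:
By the outcome, as a careful person would: the job done as asked, in the order asked, and still so for the second after the job is handed in, with the robot touching nothing.
It also fails if it takes over 72 s, if anything falls off the work surface, if the arm or the gripper's body presses on something with over 40 N, if the wrist force passes 120 N, or if a joint passes its speed limit or range.

## Working session

There is one attempt and no reset: what is moved stays moved. The work goes in short steps, Python scripts to look and compute and a shell command to move; the robot and the scene stay as the last step left them, time stands still between calls to the robot, and variables do not carry over. Pictures are saved under pics/ and viewed, at most 10 in all, crops included, and the job is handed in when it is done.

```bash
ls; mkdir -p pics; python3 - <<'E'
from workcell import robot
import cv2,numpy as np
np.set_printoptions(precision=4,suppress=True)
for n in("scene","top"):
    cv2.imwrite(f"pics/{n}0.png",robot.snapshot(n)[:,:,::-1])
    m=robot.camera_model(n);print(n,m)
s=robot.sense();print(s)
E
```

```text
pics
shift.py
workcell.py
scene {'camera_matrix': array([[540.8925,   0.    , 322.1793],
       [  0.    , 540.8925, 230.7728],
       [  0.    ,   0.    ,   1.    ]]), 'T': array([[-0.4199,  0.4208, -0.8041, -0.4086],
       [-0.9074, -0.2102,  0.3639,  0.4598],
       [-0.0158,  0.8825,  0.4701,  0.6287],
       [ 0.    ,  0.    ,  0.    ,  1.    ]])}
top {'camera_matrix': array([[504.6848,   0.    , 308.5932],
       [  0.    , 504.6848, 237.1374],
       [  0.    ,   0.    ,   1.    ]]), 'T': array([[ 0.0281,  0.9869, -0.1588,  0.3944],
       [-0.9987,  0.0344,  0.0367,  0.0412],
       [ 0.0417,  0.1575,  0.9866,  1.1845],
       [ 0.    ,  0.    ,  0.    ,  1.    ]])}
{'time': 0.1, 'q': array([-1.3603,  0.3811,  1.2981, -0.    ,  1.4636, -0.2153]), 'dq': array([-0.0003, -0.0025, -0.0031, -0.0004,  0.0007, -0.0005]), 'joint_efforts': array([  0.0044, -43.8647, -22.4914,   0.0715,   0.0342,  -0.0001]), 'eef_pos': array([ 0.2272, -0.5008,  0.4042]), 'tcp_rot': array([-3.1404, -0.0002,  0.4258]), 'ft_force': array([ 0.3479, -0.5199,  0.7098]), 'moment': array([ 0.0047,  0.0236, -0.054 ]), 'gripper_force': 0.0, 'finger_gap': 0.08818652268916387}
```
View pics/scene0.png

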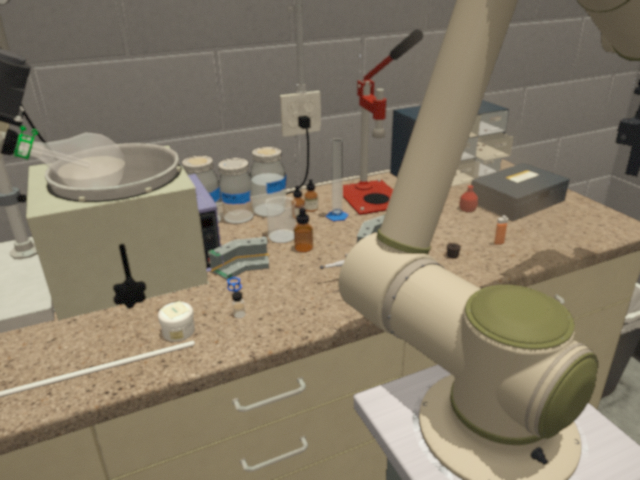

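View pics/top0.png

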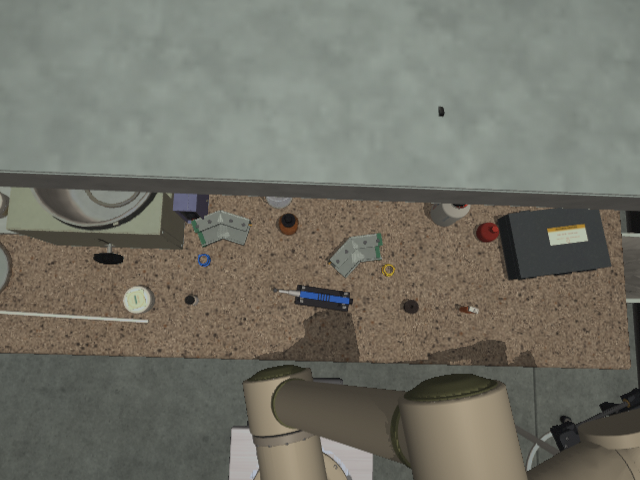

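Yellow clip (top px 389,270) lies in front of the right bracket (357,253), so bracket_right is the one to check. The probe's cradle is at (323,297), ball to the left. In the scene view the arm hides the bracket and cradle, so I swing it aside.

```bash
python3 shift.py '0 0 0 -0.06 -0.01 0 0.088; 0 0 0 -0.12 -0.02 0 0.088; 0 0 0 -0.18 -0.03 0 0.088; 0 0 0 -0.2 -0.03 0 0.088'
python3 - <<'E'
from workcell import robot
import cv2
a=robot.snapshot("top")[:,:,::-1];b=robot.snapshot("scene")[:,:,::-1]
cv2.imwrite("pics/topfull1.png",a);cv2.imwrite("pics/scenefull1.png",b)
cv2.imwrite("pics/top1.png",cv2.resize(a[225:320,265:405],None,fx=5.7,fy=5.7,interpolation=cv2.INTER_CUBIC))
cv2.imwrite("pics/scene1.png",cv2.resize(b[200:300,290:430],None,fx=5.7,fy=5.7,interpolation=cv2.INTER_CUBIC))
E
```

```text
time: 0.6
eef_pos: [0.0298, -0.5567, 0.4043]
tcp_rot: [-3.141, -0.0, 0.422]
ft_force: [0.0, 0.8, 0.3]
finger_gap: 0.0881
gripper_force: 0.0
```

View pics/top1.png

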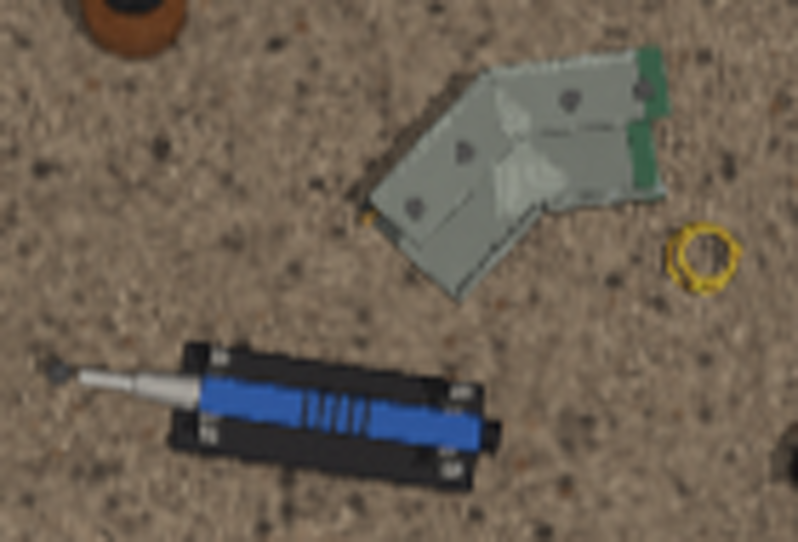

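View pics/scene1.png

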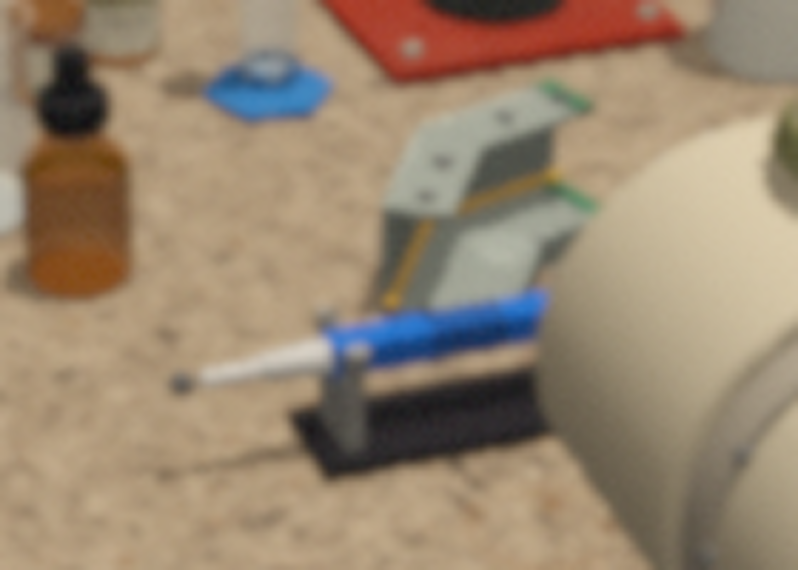

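Top crop: bracket roof's back edge runs (370,200)–(490,70)–(662,47), lip (458,297)–(543,205)–(664,198); probe ball (57,370), bar (200,395)–(480,432). Scene crop: seam left end (390,302), ball (182,382), bar front (335,345). Next I fit the poses.

```bash
cat > h.py <<'E'
import numpy as np
from scipy.optimize import least_squares
from scipy.spatial.transform import Rotation as Ro
from workcell import robot
np.set_printoptions(precision=4,suppress=True)
CM={n:robot.camera_model(n) for n in("top","scene")}
def proj(n,P):
    m=CM[n];T=m["T"];c=(np.atleast_2d(P)-T[:3,3])@T[:3,:3]
    K=m["camera_matrix"];return np.c_[K[0,2]+K[0,0]*c[:,0]/-c[:,2],K[1,2]-K[1,1]*c[:,1]/-c[:,2]]
def full(n,uv,off,s=5.7): return (np.atleast_2d(uv)+.5)/s-.5+np.array(off)
def tri(obs): # obs list (cam,uv)
    f=lambda p:np.concatenate([(proj(n,p)[0]-uv) for n,uv in obs])
    r=least_squares(f,[.5,0,.03]);return r.x,r.fun
def bp(side,along,f,z): # bracket frame point (m)
    w=np.array([-.342,side*.940]);n=np.array([-.940,-side*.342])
    if along==0: return np.array([.03-f/np.cos(np.radians(20)),0,z])
    return np.r_[np.array([.03,0])+along*w+f*n,z]
def world(p,P): return (Ro.from_euler('z',p[2]).as_matrix()@np.atleast_2d(P).T).T+np.array([p[0],p[1],p[3] if len(p)>3 else 0])
E
cat > fit.py <<'E'
from h import *
to,so=(265,225),(290,200)
top=[((1,.07,-.005,.05),(370,200)),((1,0,-.005,.05),(490,70)),((-1,.07,-.005,.05),(662,47)),
((-1,.07,.052,.016),(664,198)),((1,0,.052,.016),(543,205)),((1,.07,.052,.016),(458,297)),((1,0,.024,.05),(522,138)),((1,.07,.024,.05),(418,246))]
sc=[((1,.07,.0,.006),(390,304)),((1,.07,.024,.048),(385,210)),((-1,.07,.024,.05),(592,105)),((-1,.07,-.005,.05),(548,82)),((1,0,-.005,.05),(430,125)),((1,0,.024,.05),(484,150)),((-1,.07,.052,.016),(597,208))]
def run(tp,s,z=False):
    A=np.array([bp(*a) for a,_ in tp]);U=full('top',[u for _,u in tp],to) if tp else 0
    B=np.array([bp(*a) for a,_ in s]);V=full('scene',[u for _,u in s],so) if s else 0
    f=lambda p:np.concatenate(([(proj('top',world(p,A))-U).ravel()] if tp else [])+([(proj('scene',world(p,B))-V).ravel()] if s else []))
    r=least_squares(f,[.5,-.1,0]+([0] if z else []),loss='soft_l1');print(r.x,"px resid",f(r.x).reshape(-1,2).round(1).tolist());return r.x
run(top,[]);run([],sc);run(top,sc,True);b=run(top,sc)
for nm,u,v in(("ball",(57,370),(182,382)),("barfront",(201,394),(335,345))):
    print(nm,*tri([("top",full('',u,to)[0]),("scene",full('',v,so)[0])]))
# heights fixed at .041
def onz(n,uv,z):
    return least_squares(lambda p:proj(n,np.r_[p,z])[0]-uv,[.5,0]).x
for nm,u in(("ball",(57,370)),("front",(201,394)),("rear",(481,432))): print(nm,onz('top',full('',u,to)[0],.041 if nm=="ball" else .048))
for nm,v in(("ball",(182,382)),): print(nm,onz('scene',full('',v,so)[0],.041))
print("cradle corners", [onz('top',full('',u,to)[0],.008) for u in((190,343),(172,448),(485,383),(472,489))])
E
python3 fit.py
```

```text
[ 0.551  -0.1123  0.4948] px resid [[-0.9, -0.7], [-0.6, -0.5], [0.1, 0.1], [0.5, -0.1], [0.2, 1.1], [0.4, 0.8], [-0.0, -0.4], [0.1, 0.1]]
[ 0.5503 -0.1077  0.4857] px resid [[-1.7, -0.0], [9.9, 1.6], [0.3, 0.3], [0.3, -0.2], [-3.0, -0.0], [-1.4, -0.9], [6.4, -0.5]]
[ 0.5518 -0.1118  0.4981 -0.0019] px resid [[-1.1, -0.8], [-1.0, -0.7], [-0.3, -0.2], [0.2, -0.5], [-0.1, 0.8], [0.2, 0.6], [-0.3, -0.7], [-0.2, -0.1], [-0.1, 0.1], [11.6, 1.7], [1.2, 0.3], [1.2, -0.1], [-1.9, 0.1], [-0.2, -0.8], [7.4, -0.6]]
[ 0.5511 -0.1114  0.4988] px resid [[-1.3, -0.6], [-1.1, -0.5], [-0.4, -0.0], [0.1, -0.3], [-0.1, 1.0], [0.1, 0.8], [-0.4, -0.5], [-0.3, 0.1], [-0.1, -0.4], [11.6, 1.2], [1.3, -0.3], [1.2, -0.7], [-1.9, -0.4], [-0.2, -1.3], [7.4, -1.2]]
ball [0.4563 0.0717 0.0403] [ 0.1243  0.0659 -0.1283 -0.0047]
barfront [0.4482 0.0142 0.0448] [ 0.2793  0.1557 -0.296  -0.0026]
ball [0.4564 0.0719]
front [0.4483 0.0149]
rear [ 0.4368 -0.0958]
ball [0.4551 0.0719]
cradle corners [array([0.4708, 0.0191]), array([0.4281, 0.0251]), array([ 0.4582, -0.102 ]), array([ 0.4152, -0.0973])]
```

```bash
sed -i 's/((1,.07,.024,.048),(385,210))/((1,.07,-.005,.05),(386,207)),((1,.07,.024,.05),(455,214))/; s/,((-1,.07,.052,.016),(597,208))\]/]/' fit.py
cat >> fit.py <<'E'
import cv2
def ov(n,f,off,s=8,w=95,h=75):
    im=cv2.imread(f)[off[1]:off[1]+h,off[0]:off[0]+w];im=cv2.resize(im,None,fx=s,fy=s,interpolation=cv2.INTER_CUBIC)
    for (fo,z,c) in((-.005,.05,(0,0,255)),(.024,.05,(255,0,255)),(.052,.016,(255,255,0)),(0,.006,(0,255,0)),(.052,0,(255,255,255))):
        P=np.array([bp(1,.07,fo,z),bp(1,0,fo,z),bp(-1,.07,fo,z)])
        q=((proj(n,world(b,P))-off+.5)*s-.5).astype(np.int32)
        cv2.polylines(im,[q],False,c,1)
    return im
cv2.imwrite("pics/ov.png",np.vstack([ov('top','pics/topfull1.png',(325,227),8,65,55)[:, :520],ov('scene','pics/scenefull1.png',(352,210),8,65,50)])[:,:])
im=cv2.imread("pics/ov.png");print(im.shape)
cv2.imwrite("pics/ov.png",np.hstack([cv2.resize(im[:440],(400,338)),cv2.resize(im[440:],(400,308))[:308] if 0 else cv2.copyMakeBorder(cv2.resize(im[440:],(400,308)),0,30,0,0,cv2.BORDER_CONSTANT)]))
E
python3 fit.py
```

```text
[ 0.551  -0.1123  0.4948] px resid [[-0.9, -0.7], [-0.6, -0.5], [0.1, 0.1], [0.5, -0.1], [0.2, 1.1], [0.4, 0.8], [-0.0, -0.4], [0.1, 0.1]]
[ 0.5491 -0.1103  0.5301] px resid [[0.6, 0.4], [-0.6, 0.1], [0.1, 0.3], [0.8, -0.1], [0.4, -0.4], [-2.1, 0.2], [-0.2, -0.9]]
[ 0.5514 -0.1124  0.5061 -0.0019] px resid [[-0.8, -0.4], [-0.8, -0.4], [-0.2, -0.2], [0.5, -0.5], [0.3, 1.0], [0.6, 0.8], [-0.1, -0.5], [0.2, 0.2], [0.4, 0.2], [-0.8, -0.0], [-0.2, 0.3], [1.4, 0.2], [1.2, -0.1], [-1.7, 0.2], [0.1, -0.8]]
[ 0.5506 -0.1119  0.5083] px resid [[-1.0, -0.1], [-1.0, -0.2], [-0.3, -0.0], [0.4, -0.3], [0.2, 1.2], [0.6, 1.1], [-0.2, -0.3], [0.1, 0.5], [0.4, -0.3], [-0.8, -0.5], [-0.2, -0.2], [1.4, -0.3], [1.2, -0.7], [-1.7, -0.3], [0.1, -1.3]]
ball [0.4563 0.0717 0.0403] [ 0.1243  0.0659 -0.1283 -0.0047]
barfront [0.4482 0.0142 0.0448] [ 0.2793  0.1557 -0.296  -0.0026]
ball [0.4564 0.0719]
front [0.4483 0.0149]
rear [ 0.4368 -0.0958]
ball [0.4551 0.0719]
cradle corners [array([0.4708, 0.0191]), array([0.4281, 0.0251]), array([ 0.4582, -0.102 ]), array([ 0.4152, -0.0973])]
(840, 520, 3)
```

View pics/ov.png

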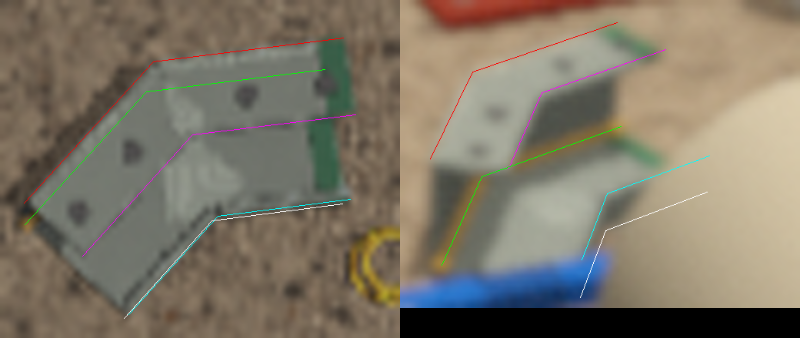

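Overlay agrees with both views to about 1 px: bracket_right ≈ (0.5508, -0.112), yaw ≈ 0.505; the probe lies at (0.4437, -0.038, 0.041), heading 1.465. I'll write a row calculator and approach the grasp.

```bash
cat > t.py <<'E'
from h import *
AL=np.radians(18)
BR=[.5508,-.1120,.505]; O=np.array([.4437,-.0380,.041]); YAW=1.465
L=110e-3
def tool(h,s): # rotation of tool for probe heading h, slope s down
    e=np.array([np.cos(h)*np.cos(s),np.sin(h)*np.cos(s),-np.sin(s)])
    y=np.array([np.sin(h),-np.cos(h),0]); n=np.cross(e,y) # n: perpendicular, down
    if n[2]>0:n=-n
    z=np.cos(AL)*n+np.sin(AL)*e; x=np.cross(y,z); return np.c_[x,y,z],e
def pose(org,h,s,back=0):
    R,e=tool(h,s); return R,np.asarray(org)-R[:,2]*(.147+back)
def tip_pose(tip,h,s): # ball centre (uncompressed) at tip
    R,e=tool(h,s); return pose(np.asarray(tip)-L*e,h,s)
def cur():
    s=robot.sense();return Ro.from_euler('xyz',s['tcp_rot']).as_matrix(),np.array(s['eef_pos']),s
def row(R,p,ref=None):
    R0,p0=(ref or cur()[:2]);rv=Ro.from_matrix(R0.T@R).as_rotvec();d=R0.T@(p-p0)
    print("rv",rv.round(4),"d",d.round(4),"rows",round(max(np.linalg.norm(d)/.0625,np.linalg.norm(rv)/.188),1))
def tipnow():
    R,p,s=cur();e=R@np.array([np.cos(AL),0,np.sin(AL)]);return p+R[:,2]*.147+L*e,e,s
E
python3 -c "
from t import *
R,p=pose(O,YAW,0,.09);print(R,p);row(R,p)"
```

```text
[[ 0.1004  0.9944  0.0326]
 [ 0.9457 -0.1056  0.3073]
 [ 0.309   0.     -0.9511]] [ 0.436  -0.1108  0.2664]
rv [ 0.1633  0.2844 -1.0327] d [ 0.552  -0.2402  0.1383] rows 9.9
```

```bash
A='0.1633 0.2844 -1.0327 0.552 -0.2402 0.1383 0.088'
python3 shift.py '0.08 0.14 -0.5 0.1 -0.05 0 0.088; 0.1 0.2 -0.7 0.2 -0.1 0.03 0.088; 0.1633 0.2844 -1.0327 0.28 -0.13 0.07 0.088; 0.1633 0.2844 -1.0327 0.35 -0.16 0.09 0.088; 0.1633 0.2844 -1.0327 0.4 -0.2 0.1 0.088' | head -3
python3 -c "
from t import *
R,p=pose(O,YAW,0,.09);row(R,p)"
```

```text
time: 1.32
eef_pos: [0.2293, -0.3201, 0.3409]
tcp_rot: [-3.123, -0.276, 1.33]
rv [ 0.0209  0.0373 -0.1294] d [0.2227 0.1534 0.1376] rows 4.9
```

```bash

python3 shift.py '0.0209 0.0373 -0.1294 0.2227 0.1534 0.1376 0.06; 0.0209 0.0373 -0.1294 0.2227 0.1534 0.1376 0.06; 0.0209 0.0373 -0.1294 0.2227 0.1534 0.1376 0.06; 0.0209 0.0373 -0.1294 0.2227 0.1534 0.1376 0.06; 0.0209 0.0373 -0.1294 0.2227 0.1534 0.1376 0.06'
python3 -c "
from t import *
R,p=pose(O,YAW,0,.09);row(R,p)"
```

```text
time: 1.95
eef_pos: [0.4369, -0.1116, 0.2659]
tcp_rot: [-3.14, -0.313, 1.46]
ft_force: [-0.3, -0.3, 0.7]
finger_gap: 0.0602
gripper_force: 0.0
rv [ 0.0003  0.0013 -0.0047] d [ 0.0008 -0.001  -0.0003] rows 0.0
```

```bash

python3 shift.py '0.0003 0.0013 -0.0047 0.0008 -0.001 0.05 0.06; 0.0003 0.0013 -0.0047 0.0008 -0.001 0.08 0.06; 0.0003 0.0013 -0.0047 0.0008 -0.001 0.09 0.06; 0.0003 0.0013 -0.0047 0.0008 -0.001 0.09 0.06'
python3 - <<'E'
from t import *
import cv2
R,p=pose(O,YAW,0,0);row(R,p)
a=robot.snapshot("top")[:,:,::-1];b=robot.snapshot("scene")[:,:,::-1]
cv2.imwrite("pics/g.png",np.hstack([cv2.resize(i,(400,400),interpolation=cv2.INTER_CUBIC) for i in(a[245:325,265:345],b[195:275,310:390])]))
E
```

```text
time: 2.45
eef_pos: [0.4378, -0.0863, 0.1811]
tcp_rot: [-3.141, -0.314, 1.463]
ft_force: [-0.1, -0.3, -0.2]
finger_gap: 0.0597
gripper_force: 0.0
rv [ 0.0005  0.0001 -0.0018] d [0.003  0.0008 0.0012] rows 0.1
```

View pics/g.png

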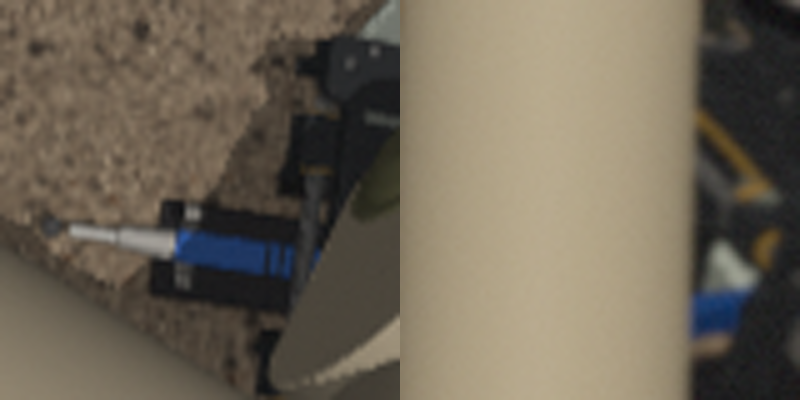

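Top half of the picture shows a finger above the bar (px ~315,180) and one below (~265,350), straddling it. I correct the 3 mm and close.

```bash

python3 shift.py '0 0 -0.0018 0.003 0.0008 0.0012 0.06; 0 0 -0.0018 0.003 0.0008 0.0012 0.03; 0 0 -0.0018 0.003 0.0008 0.0012 0.0; 0 0 -0.0018 0.003 0.0008 0.0012 0.0; 0 0 -0.0018 0.003 0.0008 0.0012 0'
python3 shift.py '0 0 0 0 0 0 0;0 0 0 0 0 0 0'
python3 - <<'E'
from t import *
R,p=pose(O,YAW,0,0);row(R,p);print(tipnow()[:2])
E
```

```text
time: 3.18
eef_pos: [0.4387, -0.0838, 0.1806]
tcp_rot: [3.141, -0.314, 1.464]
ft_force: [0.2, -0.0, 0.5]
finger_gap: 0.0221
gripper_force: 0.0
time: 3.42
eef_pos: [0.4387, -0.0838, 0.1806]
tcp_rot: [3.141, -0.314, 1.464]
ft_force: [-1.0, -0.7, 0.1]
finger_gap: 0.0134
gripper_force: 30.0
rv [ 0.001   0.0004 -0.001 ] d [ 0.0006  0.0001 -0.    ] rows 0.0
(array([0.4554, 0.0707, 0.0407]), array([ 0.1068,  0.9943, -0.0004]))
```

Gripped (30 N, gap 13.4 mm). Lift and move to a stand-off on the entry line of p1.

```bash
cat >> t.py <<'E'
S=np.radians(38)
def seam(side,al): return world(BR,bp(side,al,.005,.011))[0]
def ball_pose(c,adv): # adv: how far beyond c along axis the free ball would be
    e=tool(BR[2],S)[1]; return tip_pose(c+adv*e,BR[2],S)
E
python3 shift.py '0 0 0 0.019 0 -0.057 0; 0 0 0 0.037 0 -0.114 0; 0 0 0 0.037 0 -0.114 0'
python3 - <<'E'
from t import *
for a in((-1,.06),(-1,.031),(1,0),(1,.031),(1,.06)): print(seam(*a))
R,p=ball_pose(seam(-1,.06),-.09);print(p);row(R,p);print(robot.sense()['q'])
E
```

```text
time: 3.8
eef_pos: [0.4389, -0.0838, 0.3037]
tcp_rot: [3.133, -0.311, 1.467]
ft_force: [0.2, 0.4, -2.6]
finger_gap: 0.0137
gripper_force: 30.0
[ 0.5814 -0.1576  0.011 ]
[ 0.5769 -0.1289  0.011 ]
[ 0.5724 -0.1001  0.011 ]
[ 0.5504 -0.0809  0.011 ]
[ 0.5285 -0.0618  0.011 ]
[ 0.4875 -0.2095  0.2723]
rv [ 0.0262 -0.6115  0.9753] d [-0.1238  0.0615 -0.0063] rows 6.1
[-0.5106  0.3253  1.7329  0.3077  1.2175 -0.5317]
```

```bash

python3 shift.py '0 0 0 -0.04 0.02 0 0; 0.01 -0.1 0.2 -0.08 0.04 0 0; 0.0262 -0.2 0.4 -0.1238 0.0615 -0.0063 0; 0.0262 -0.4 0.7 -0.1238 0.0615 -0.0063 0; 0.0262 -0.6115 0.9753 -0.1238 0.0615 -0.0063 0'
python3 shift.py '0 -0.1 0.1 0 0 0 0' >/dev/null
python3 - <<'E'
from t import *
R,p=ball_pose(seam(-1,.06),-.09);row(R,p)
E
```

```text
time: 4.42
eef_pos: [0.4868, -0.2098, 0.2663]
tcp_rot: [-3.046, 0.11, 0.832]
ft_force: [0.7, 0.0, -0.7]
finger_gap: 0.0134
gripper_force: 30.0
rv [-0.0136 -0.1208  0.2328] d [-0.0008  0.0002 -0.0057] rows 1.4
```

```bash

python3 shift.py '-0.0136 -0.1208 0.2328 -0.0008 0.0002 -0.0057 0; -0.0136 -0.1208 0.2328 -0.0008 0.0002 -0.0057 0; -0.0136 -0.1208 0.2328 -0.0008 0.0002 -0.0057 0; -0.0136 -0.1208 0.2328 -0.0008 0.0002 -0.0057 0'
python3 - <<'E'
from t import *
import cv2
R,p=ball_pose(seam(-1,.06),-.09);row(R,p);print(tipnow()[:2],robot.sense()['q'])
a=robot.snapshot("top")[:,:,::-1];b=robot.snapshot("scene")[:,:,::-1]
cv2.imwrite("pics/p1.png",np.hstack([cv2.resize(i,(400,400),interpolation=cv2.INTER_CUBIC) for i in(a[220:300,325:405],b[200:280,340:420])]))
print(proj('top',tipnow()[0]),proj('scene',tipnow()[0]))
E
```

```text
time: 5.05
eef_pos: [0.4877, -0.2095, 0.2732]
tcp_rot: [-3.14, 0.345, 0.51]
ft_force: [-0.7, 0.4, -0.9]
finger_gap: 0.0135
gripper_force: 30.0
rv [ 0.0003 -0.0043  0.0048] d [ 0.0002 -0.0001  0.0009] rows 0.0
(array([ 0.5201, -0.191 ,  0.0675]), array([ 0.6898,  0.3865, -0.6122])) [-0.5806  0.5153  1.5049 -0.3155  1.3004  0.5928]
[[393.078  263.8298]] [[413.1019 216.5502]]
```

View pics/p1.png

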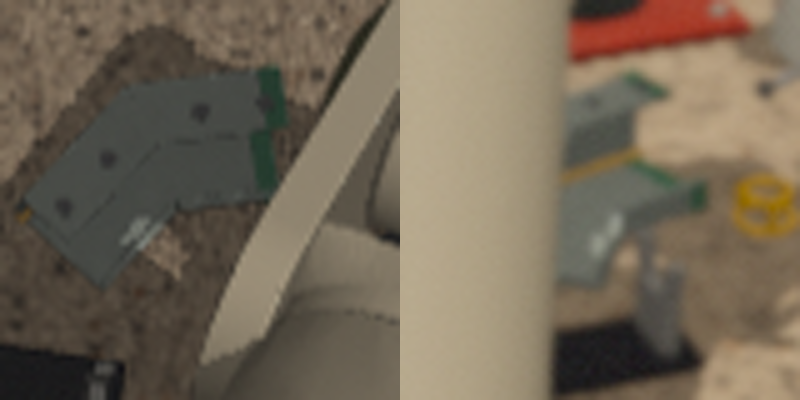

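Scene half shows the ball at px (413.6,217.1), which is where I predicted it (413.1,216.6). The bracket's green end is also fully visible, so I check the fit on it before entering.

```bash
python3 - <<'E'
from t import *
obs=[((-1,.07,0,.006),(637,155)),((-1,.07,.052,.016),(703,184)),((-1,.07,.052,0),(703,208)),((-1,.07,.024,.05),(664,92)),((-1,.07,-.005,.05),(630,74))]
A=np.array([bp(*o[0]) for o in obs]);U=np.array([((u-400+.5)/5-.5+340,(v+.5)/5-.5+200) for _,(u,v) in obs])
print((proj('scene',world(BR,A))-U).round(2))
# px sensitivity per mm along bracket x,y
c=world(BR,A)[:1];h=BR[2]
for d in([np.cos(h),np.sin(h),0],[-np.sin(h),np.cos(h),0],[0,0,1]): print(proj('scene',c+.001*np.array(d))-proj('scene',c))
e=tool(BR[2],S)[1]
for back in(.0,.03): 
  R,p=ball_pose(seam(-1,.06),-back);row(R,p)
E
```

```text
[[ 0.59 -0.45]
 [ 1.75 -1.57]
 [ 1.39 -0.46]
 [ 2.48 -0.35]
 [ 1.4  -1.14]]
[[-0.356  -0.1088]]
[[-0.2069  0.1583]]
[[ 0.0168 -0.3614]]
rv [ 0.0009 -0.0043  0.0038] d [0.0858 0.0001 0.0295] rows 1.5
rv [ 0.0009 -0.0043  0.0038] d [0.0573 0.     0.0201] rows 1.0
```

```bash
cat > fit2.py <<'E'
from t import *
import re
src=open('fit.py').read().split('def run')[0];exec(src)
sc=[x for x in sc]
s2=[((-1,.07,0,.006),(637,155)),((-1,.07,.052,.016),(703,184)),((-1,.07,.052,0),(703,208)),((-1,.07,.024,.05),(664,92)),((-1,.07,-.005,.05),(630,74))]
D=[('top',a,full('',u,to)[0]) for a,u in top]+[('scene',a,full('',u,so)[0]) for a,u in sc]+[('scene',a,np.array([(u-400+.5)/5-.5+340,(v+.5)/5-.5+200])) for a,(u,v) in s2]
def go(D,freeL):
    def f(p):
        return np.concatenate([proj(n,world(p[:3],bp(a[0],a[1]*(p[3]/.07 if freeL else 1),a[2],a[3])))[0]-u for n,a,u in D])
    r=least_squares(f,[.55,-.11,.5,.07],loss='soft_l1');print(r.x,"rms",np.sqrt(np.mean(f(r.x)**2)))
for nm,d in(("all",D),("top",D[:8]),("scene",D[8:])):
    for L_ in(0,1): print(nm,end=' ');go(d,L_)
E
python3 fit2.py
```

```text
all [ 0.5506 -0.1109  0.5172  0.07  ] rms 0.8508613988444839
all [ 0.5501 -0.1112  0.5123  0.0679] rms 0.7467401479806902
top [ 0.551  -0.1123  0.4948  0.07  ] rms 0.5233195920487218
top [ 0.5509 -0.1124  0.4944  0.0695] rms 0.5105409831942878
scene [ 0.5485 -0.1091  0.533   0.07  ] rms 0.7890867013832848
scene [ 0.5482 -0.11    0.5179  0.0671] rms 0.6244171030417744
```

```bash
sed -i 's/^BR=.*; O=/BR=[.5506,-.1113,.510]; O=/' t.py; python3 - <<'E'
from t import *
for back in(.09,.012): 
  R,p=ball_pose(seam(-1,.06),-back);row(R,p)
E
```

```text
rv [-0.0008 -0.0043 -0.0009] d [ 0.0007 -0.0003  0.0011] rows 0.0
rv [-0.0008 -0.0043 -0.0009] d [ 0.0748 -0.0004  0.0256] rows 1.3
```

```bash

python3 shift.py '0 -0.0043 0 0.02 -0.0004 0.008 0; 0 -0.0043 0 0.045 -0.0004 0.0158 0; 0 -0.0043 0 0.065 -0.0004 0.0224 0; 0 -0.0043 0 0.0748 -0.0004 0.0256 0; 0 -0.0043 0 0.0748 -0.0004 0.0256 0'
python3 shift.py '0 0 0 0 0 0 0'
python3 - <<'E'
from t import *
print(tipnow()[0],seam(-1,.06))
for back in(.012,.004,0): 
  R,p=ball_pose(seam(-1,.06),-back);row(R,p)
E
```

```text
time: 5.78
eef_pos: [0.5418, -0.1788, 0.224]
tcp_rot: [-3.142, 0.35, 0.509]
ft_force: [-0.1, 0.3, -1.8]
finger_gap: 0.0133
gripper_force: 30.0
time: 5.9
eef_pos: [0.5414, -0.1794, 0.225]
tcp_rot: [3.14, 0.349, 0.508]
ft_force: [-0.2, -0.0, -0.9]
finger_gap: 0.0133
gripper_force: 30.0
[ 0.5733 -0.1619  0.0191] [ 0.5815 -0.1567  0.011 ]
rv [ 0.0003  0.0001 -0.0023] d [ 0.0004 -0.0002  0.0006] rows 0.0
rv [ 0.0003  0.0001 -0.0023] d [ 0.0081 -0.0002  0.0031] rows 0.1
rv [ 0.0003  0.0001 -0.0023] d [ 0.0119 -0.0002  0.0043] rows 0.2
```

```bash
cat >> t.py <<'E'
def favg(n=10):
    F=[]
    for _ in range(n):
        robot.snapshot("top");F.append(robot.sense()['ft_force'])
    F=np.array(F);h=BR[2];m=F.mean(0);sd=F.std(0)/np.sqrt(n)
    print("F fwd,left,up",np.array([m@[np.cos(h),np.sin(h),0],m@[-np.sin(h),np.cos(h),0],m[2]]).round(2),"se",sd.round(2),"tip",tipnow()[0],robot.sense()['time'])
E
python3 -c "
from t import *
favg()"
python3 shift.py '0 0 -0.002 0.006 -0.0002 0.0023 0; 0 0 -0.002 0.0119 -0.0002 0.0043 0;0 0 -0.002 0.0119 -0.0002 0.0043 0'
python3 -c "
from t import *
favg()
R,p=ball_pose(seam(-1,.06),0);row(R,p)
R,p=ball_pose(seam(-1,.06),.002);row(R,p)"

```

```text
F fwd,left,up [-0.29 -0.08 -0.77] se [0.11 0.15 0.09] tip [ 0.5733 -0.1616  0.0188] 6.4
time: 6.78
eef_pos: [0.5502, -0.174, 0.216]
tcp_rot: [-3.141, 0.35, 0.511]
ft_force: [-0.6, -0.6, -0.2]
finger_gap: 0.0133
gripper_force: 30.0
F fwd,left,up [-0.47  0.07 -0.19] se [0.18 0.2  0.08] tip [ 0.5816 -0.1565  0.0107] 7.275
rv [-0.      0.0002 -0.0001] d [-0.0004  0.0001 -0.0002] rows 0.0
rv [-0.      0.0002 -0.0001] d [0.0015 0.0001 0.0004] rows 0.0
```

```bash

python3 shift.py '0 0 0 0.001 0 -0.0003 0; 0 0 0 0.0019 0 -0.0007 0;0 0 0 0.0019 0 -0.0007 0'|head -1
python3 -c "
from t import *
favg(14)"
python3 shift.py '0 0 0 0.001 0 -0.0003 0; 0 0 0 0.0019 0 -0.0007 0;0 0 0 0.0019 0 -0.0007 0'|head -1
python3 -c "
from t import *
favg(14)"

```

```text
time: 7.65
F fwd,left,up [-1.25 -0.01 -0.4 ] se [0.09 0.12 0.14] tip [ 0.5834 -0.1555  0.0106] 8.35
time: 8.72
F fwd,left,up [-1.92 -0.06 -0.86] se [0.14 0.14 0.14] tip [ 0.5852 -0.1545  0.0106] 9.425
```

```bash
sed -i 's/^BR=.*; O=/BR=[.5518,-.1106,.510]; O=/; s/bp(side,al,.005,.011)/bp(side,al,.005,.0107)/' t.py
python3 -c "
from t import *
R,p=ball_pose(seam(-1,.062),.004);row(R,p)"

```

```text
rv [-0.0001  0.0003  0.    ] d [0.0004 0.0019 0.0024] rows 0.0
```

```bash

python3 shift.py '0 0 0 0.0002 0.001 0.0012 0; 0 0 0 0.0004 0.0019 0.0024 0;0 0 0 0.0004 0.0019 0.0024 0'|head -1
python3 -c "
from t import *
favg(14)
R,p=ball_pose(seam(-1,.062),.004);row(R,p)"

```

```text
time: 9.8
F fwd,left,up [-1.33  2.13  0.2 ] se [0.14 0.13 0.11] tip [ 0.5857 -0.1564  0.0082] 10.5
rv [-0.      0.0002  0.0001] d [-0.  0.  0.] rows 0.0
```

Contact forces match the ball being in the corner (about 4 mm plunger travel); the sideways force is friction plus the wall slant. Starting the pass.

```bash

python3 shift.py '0 0 0 0.0008 -0.00235 -0.0003 0; 0 0 0 0.0016 -0.0047 -0.0006 0; 0 0 0 0.0024 -0.00705 -0.0009 0; 0 0 0 0.0032 -0.0094 -0.0012 0; 0 0 0 0.004 -0.01175 -0.0015 0'
python3 -c "
from t import *
R,p=ball_pose(seam(-1,.0495),.004);row(R,p)
F=robot.sense()['ft_force'];h=BR[2];print(F@[np.cos(h),np.sin(h),0],F@[-np.sin(h),np.cos(h),0],F[2])"

```

```text
time: 11.12
eef_pos: [0.552, -0.1617, 0.2142]
tcp_rot: [3.141, 0.349, 0.51]
ft_force: [-1.4, -0.8, 0.9]
finger_gap: 0.0134
gripper_force: 30.0
rv [ 0.0002  0.0001 -0.0001] d [-0.0001  0.0001  0.0001] rows 0.0
-1.629955144900965 -0.019333756116266143 0.9169027928273941
```

```bash
cat > c.py <<'E'
import sys
from t import *
R,p=ball_pose(seam(int(sys.argv[1]),float(sys.argv[2])),.004);row(R,p)
s=robot.sense();F=s['ft_force'];h=BR[2];print(s['time'],np.array([F@[np.cos(h),np.sin(h),0],F@[-np.sin(h),np.cos(h),0],F[2]]),tipnow()[0])
E
python3 shift.py '0 0 0 0.0008 -0.00235 -0.0003 0; 0 0 0 0.0016 -0.0047 -0.0006 0; 0 0 0 0.0024 -0.00705 -0.0009 0; 0 0 0 0.0032 -0.0094 -0.0012 0; 0 0 0 0.004 -0.01175 -0.0015 0' >/dev/null
python3 c.py -1 .037
python3 shift.py '0 0 0 0.0008 -0.00235 -0.0003 0; 0 0 0 0.0016 -0.0047 -0.0006 0; 0 0 0 0.0024 -0.00705 -0.0009 0; 0 0 0 0.0032 -0.0094 -0.0012 0; 0 0 0 0.004 -0.01175 -0.0015 0' >/dev/null
python3 c.py -1 .0245
```

```text
rv [0.     0.0002 0.    ] d [-0.0001  0.0002  0.0001] rows 0.0
11.75 [-0.6529 -0.5957  1.2098] [ 0.5817 -0.1316  0.0083]
rv [-0.      0.0002  0.    ] d [-0.      0.0002  0.0002] rows 0.0
12.375 [-1.7666 -1.1407  0.3184] [ 0.5797 -0.1192  0.0084]
```

```bash

python3 shift.py '0 0 0 0.0008 -0.00235 -0.0002 0; 0 0 0 0.0016 -0.0047 -0.0005 0; 0 0 0 0.0024 -0.00705 -0.0008 0; 0 0 0 0.0032 -0.0094 -0.0011 0; 0 0 0 0.004 -0.01175 -0.0014 0' >/dev/null
python3 c.py -1 .012
python3 shift.py '0 0 0 0.0008 -0.00226 -0.0003 0; 0 0 0 0.0015 -0.0045 -0.0006 0; 0 0 0 0.0023 -0.0068 -0.0009 0; 0 0 0 0.0031 -0.009 -0.0011 0; 0 0 0 0.0038 -0.0111 -0.0014 0' >/dev/null
python3 c.py 1 0
```

```text
rv [-0.      0.0003  0.0001] d [-0.      0.0002  0.0001] rows 0.0
13.0 [-0.9355 -1.3621  0.3885] [ 0.5776 -0.1069  0.0083]
rv [ 0.0005  0.0001 -0.0001] d [-0.0006  0.0016  0.0003] rows 0.0
13.625 [-1.9749 -1.9123 -0.2933] [ 0.5759 -0.0954  0.0084]
```

```bash
python3 c.py 1 .0143;python3 c.py 1 .0048
```

```text
rv [ 0.0005  0.0001 -0.0001] d [-0.0046 -0.0102  0.0018] rows 0.2
13.625 [-1.9749 -1.9123 -0.2933] [ 0.5759 -0.0954  0.0084]
rv [ 0.0005  0.0001 -0.0001] d [-0.0015 -0.0012  0.0007] rows 0.0
13.625 [-1.9749 -1.9123 -0.2933] [ 0.5759 -0.0954  0.0084]
```

```bash

python3 shift.py '0 0 0 -0.0015 -0.0012 0.0007 0; 0 0 0 -0.0023 -0.0034 0.001 0; 0 0 0 -0.0031 -0.0057 0.0012 0; 0 0 0 -0.0039 -0.008 0.0015 0; 0 0 0 -0.0046 -0.0102 0.0018 0' >/dev/null
python3 c.py 1 .0143
python3 c.py 1 .0268
```

```text
rv [0.0001 0.0002 0.0001] d [ 0.0001  0.0002 -0.0001] rows 0.0
14.25 [-1.0379 -3.3949 -0.5773] [ 0.5664 -0.0888  0.0082]
rv [0.0001 0.0002 0.0001] d [-0.0039 -0.0116  0.0014] rows 0.2
14.25 [-1.0379 -3.3949 -0.5773] [ 0.5664 -0.0888  0.0082]
```

```bash
python3 -c "
from t import *
favg(8)"
```

```text
F fwd,left,up [-1.63 -2.06  0.35] se [0.21 0.08 0.16] tip [ 0.5664 -0.0888  0.0081] 14.65
```

Averaged forces (−1.3 forward, +1.1 up relative to free) show even pressure in the corner on the second wing too; continue.

```bash

python3 shift.py '0 0 0 -0.0008 -0.00235 0.0003 0; 0 0 0 -0.0016 -0.0047 0.0006 0; 0 0 0 -0.0024 -0.00705 0.0009 0; 0 0 0 -0.0032 -0.0094 0.0012 0; 0 0 0 -0.0039 -0.0116 0.0014 0' >/dev/null
python3 c.py 1 .0268
python3 shift.py '0 0 0 -0.0008 -0.00235 0.0003 0; 0 0 0 -0.0016 -0.0047 0.0006 0; 0 0 0 -0.0024 -0.00705 0.0009 0; 0 0 0 -0.0032 -0.0094 0.0012 0; 0 0 0 -0.004 -0.01175 0.0014 0' >/dev/null
python3 c.py 1 .0393; python3 c.py 1 .0518
```

```text
rv [0.     0.0002 0.0001] d [0. 0. 0.] rows 0.0
15.275 [-1.0939 -2.9216  0.9435] [ 0.5571 -0.0807  0.0082]
rv [-0.      0.0002  0.0001] d [0. 0. 0.] rows 0.0
15.9 [-0.8823 -3.1278  0.1899] [ 0.5476 -0.0725  0.0083]
rv [-0.      0.0002  0.0001] d [-0.004  -0.0117  0.0015] rows 0.2
15.9 [-0.8823 -3.1278  0.1899] [ 0.5476 -0.0725  0.0083]
```

```bash

python3 shift.py '0 0 0 -0.0008 -0.00235 0.0003 0; 0 0 0 -0.0016 -0.0047 0.0006 0; 0 0 0 -0.0024 -0.00705 0.0009 0; 0 0 0 -0.0032 -0.0094 0.0012 0; 0 0 0 -0.004 -0.01175 0.0015 0' >/dev/null
python3 c.py 1 .0518
python3 shift.py '0 0 0 -0.0008 -0.00225 0.0003 0; 0 0 0 -0.0015 -0.0045 0.0006 0; 0 0 0 -0.0023 -0.0067 0.0008 0; 0 0 0 -0.0031 -0.0089 0.0011 0; 0 0 0 -0.0037 -0.0107 0.0014 0' >/dev/null
python3 c.py 1 .063
python3 -c "
from t import *
favg(8)
R,p=ball_pose(seam(1,.063),-.09);row(R,p)"
```

```text
rv [-0.      0.0002  0.    ] d [-0.  0.  0.] rows 0.0
16.525 [-2.5537 -2.4028  0.4345] [ 0.5382 -0.0643  0.0082]
rv [0.     0.0002 0.0001] d [ 0.0001  0.0002 -0.0001] rows 0.0
17.15 [-1.3213 -3.9431  0.8639] [ 0.5295 -0.0569  0.0082]
F fwd,left,up [-1.42 -2.22  0.62] se [0.21 0.19 0.14] tip [ 0.5296 -0.057   0.0081] 17.55
rv [-0.0002  0.0004  0.0001] d [-0.0894  0.     -0.0291] rows 1.5
```

```bash
python3 - <<'E'
from t import *
import cv2
a=robot.snapshot("top")[:,:,::-1];b=robot.snapshot("scene")[:,:,::-1]
cv2.imwrite("pics/e.png",np.hstack([cv2.resize(i,(400,400),interpolation=cv2.INTER_CUBIC) for i in(a[225:289,315:379],b[205:269,340:404])]))
E
```

```text
(no output)
```

View pics/e.png

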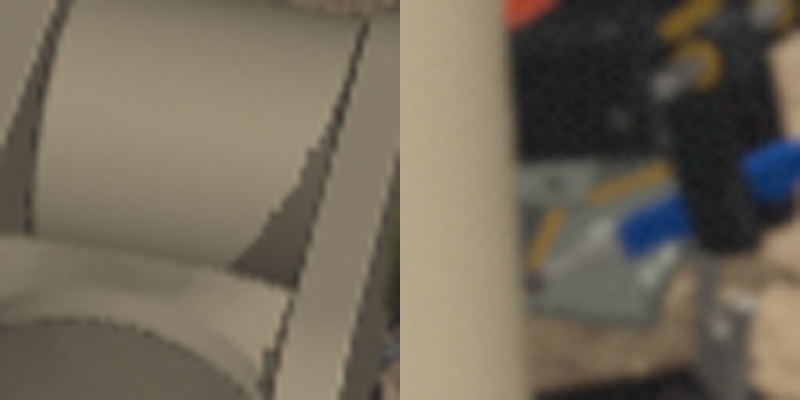

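Scene half: the ball (px 361,250) sits at the left end of the brass seam under the roof. Withdraw along the probe axis.

```bash

python3 shift.py '0 0 0 -0.01 0 -0.0033 0; 0 0 0 -0.03 0 -0.0098 0; 0 0 0 -0.06 0 -0.0195 0; 0 0 0 -0.0894 0 -0.0291 0;0 0 0 -0.0894 0 -0.0291 0' | head -2
cat >> t.py <<'E'
GR,GP=Ro.from_euler('xyz',[3.141,-.314,1.464]).as_matrix(),np.array([.4387,-.0838,.1806])
E
python3 -c "
from t import *
R,p,s=cur();row(R,p+[0,0,.08]);print(tipnow()[0]);row(GR,GP+[0,0,.1])"
```

```text
time: 18.27
eef_pos: [0.4319, -0.1114, 0.2735]
rv [0. 0. 0.] d [-0.0273  0.0001 -0.0752] rows 1.3
[ 0.4641 -0.0939  0.0677]
rv [-0.0155  0.6112 -0.9722] d [ 0.0158 -0.0208 -0.0133] rows 6.1
```

```bash

python3 shift.py '0 0 0 -0.018 0 -0.05 0; 0 0.1 -0.15 -0.0273 0 -0.0752 0; -0.005 0.2 -0.32 -0.02 -0.01 -0.07 0; -0.01 0.32 -0.5 -0.01 -0.02 -0.07 0; -0.0155 0.45 -0.7 0 -0.0208 -0.06 0' | head -3
python3 -c "
from t import *
row(GR,GP+[0,0,.1])"
```

```text
time: 18.9
eef_pos: [0.4412, -0.0818, 0.3283]
tcp_rot: [-3.073, -0.091, 1.127]
rv [-0.0003  0.2093 -0.3383] d [-0.0072  0.0018  0.0472] rows 2.1
```

```bash

python3 shift.py '0 0.1 -0.16 0 0 0 0; 0 0.2093 -0.3383 0 0 0 0; 0 0.2093 -0.3383 -0.0072 0.0018 0.0472 0; 0 0.2093 -0.3383 -0.0072 0.0018 0.0472 0;0 0.2093 -0.3383 -0.0072 0.0018 0.0472 0' | head -3
python3 -c "
from t import *
row(GR,GP+[0,0,.1]);row(GR,GP+[0,0,.015]);row(GR,GP);favg(6)"
```

```text
time: 19.52
eef_pos: [0.4388, -0.0848, 0.2816]
tcp_rot: [-3.139, -0.311, 1.457]
rv [-0.0008  0.0033 -0.0063] d [ 0.0006 -0.0002  0.0012] rows 0.0
rv [-0.0008  0.0033 -0.0063] d [-0.0253 -0.      0.0822] rows 1.4
rv [-0.0008  0.0033 -0.0063] d [-0.0299 -0.      0.0965] rows 1.6
F fwd,left,up [-0.34 -0.09 -0.97] se [0.17 0.16 0.12] tip [0.4556 0.0692 0.141 ] 19.825
```

```bash

python3 shift.py '0 0.0033 -0.0063 -0.01 0 0.034 0; 0 0.0033 -0.0063 -0.02 0 0.065 0; 0 0.0033 -0.0063 -0.0253 0 0.0822 0;0 0.0033 -0.0063 -0.0253 0 0.0822 0' | head -3
python3 -c "
from t import *
row(GR,GP+[0,0,.015]);row(GR,GP+[0,0,.0003])"
```

```text
time: 20.32
eef_pos: [0.4383, -0.0838, 0.1942]
tcp_rot: [-3.139, -0.315, 1.463]
rv [-0.0029 -0.0011 -0.0005] d [ 0.0004  0.0004 -0.0013] rows 0.0
rv [-0.0029 -0.0011 -0.0005] d [-0.0041  0.0004  0.0127] rows 0.2
```

```bash

python3 shift.py '-0.002 0 0 -0.001 0.0004 0.004 0; -0.002 0 0 -0.0025 0.0004 0.008 0; -0.002 0 0 -0.0041 0.0004 0.0127 0; -0.002 0 0 -0.0041 0.0004 0.0127 0'
python3 -c "
from t import *
row(GR,GP);favg(6)"
```

```text
time: 20.82
eef_pos: [0.4386, -0.0838, 0.1812]
tcp_rot: [3.141, -0.314, 1.464]
ft_force: [-0.6, 0.1, -0.9]
finger_gap: 0.0133
gripper_force: 30.0
rv [ 0.0003 -0.0004 -0.0001] d [-0.0002  0.0001  0.0006] rows 0.0
F fwd,left,up [-0.34 -0.   -1.31] se [0.29 0.14 0.17] tip [0.4555 0.0707 0.0417] 21.125
```

```bash

python3 shift.py '0 0 0 -0.0002 0 0.0007 0; 0 0 0 -0.0002 0 0.0007 0; 0 0 0 -0.0002 0 0.0007 0.02; 0 0 0 -0.0002 0 0.0007 0.04; 0 0 0 -0.0002 0 0.0007 0.06'
python3 shift.py '0 0 0 0 0 0 0.06; 0 0 0 0 0 0 0.06; 0 0 0 0 0 0 0.06;0 0 0 0 0 0 0.06'
```

```text
time: 21.75
eef_pos: [0.4387, -0.0838, 0.1807]
tcp_rot: [3.14, -0.314, 1.464]
ft_force: [-0.4, -0.3, -0.3]
finger_gap: 0.0378
gripper_force: 0.0
time: 22.25
eef_pos: [0.4387, -0.0838, 0.1806]
tcp_rot: [3.14, -0.314, 1.464]
ft_force: [0.3, -0.3, -0.2]
finger_gap: 0.0598
gripper_force: 0.0
```

Retract along the fingers, then swing clear and look.

```bash

python3 shift.py '0 0 0 0 0 -0.03 0.06; 0 0 0 0 0 -0.09 0.06; 0 0 0 0 0 -0.15 0.06; 0 0 0 -0.06 0 -0.17 0.06; 0 0 0 -0.12 0 -0.17 0.06' |head -3
python3 shift.py '0 0 0 -0.06 0 0 0.06; 0 0 0 -0.12 0 0 0.06; 0 0 0 -0.18 -0.03 0 0.06; 0 0 0 -0.24 -0.08 0 0.06; 0 0 0 -0.28 -0.12 0 0.06' |head -3
python3 - <<'E'
from workcell import robot
import cv2,numpy as np
a=robot.snapshot("top")[:,:,::-1];b=robot.snapshot("scene")[:,:,::-1]
cv2.imwrite("pics/f.png",np.hstack([cv2.resize(a[205:325,180:420],(800,400),interpolation=cv2.INTER_CUBIC)]))
E
```

```text
time: 22.88
eef_pos: [0.4204, -0.251, 0.3068]
tcp_rot: [3.136, -0.311, 1.466]
time: 23.5
eef_pos: [0.2822, -0.4941, 0.2209]
tcp_rot: [3.14, -0.315, 1.464]
```

View pics/f.png

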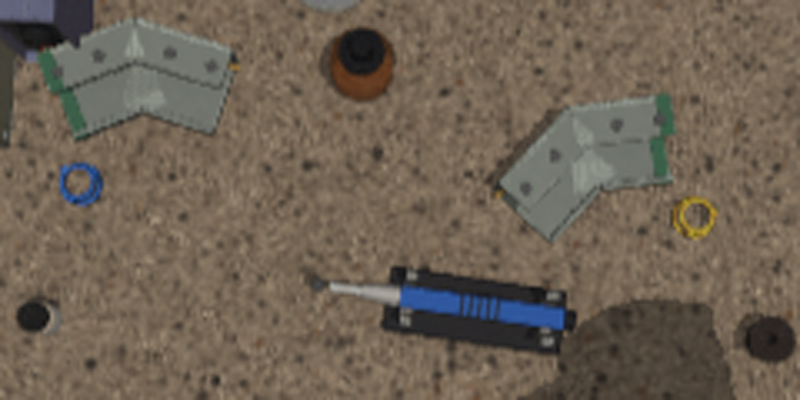

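The probe lies in its cradle as before; brackets, clips, bottle and stopper are unmoved. I raise the arm and check that the lighter is unmoved as well.

```bash

python3 shift.py '0 0 0 0 0 -0.05 0.06; 0 0 0 0 -0.03 -0.1 0.06; 0 0 0 0 -0.05 -0.15 0.06; 0 0 0 0 -0.05 -0.15 0.06;0 0 0 0 -0.05 -0.15 0.06'
python3 - <<'E'
from workcell import robot
import cv2,numpy as np
a=robot.snapshot("top")[:,:,::-1];b=robot.snapshot("scene")[:,:,::-1]
t0=cv2.imread("pics/topfull1.png");s0=cv2.imread("pics/top0.png");o=cv2.imread("pics/scene0.png")
cv2.imwrite("pics/l.png",np.vstack([np.hstack([cv2.resize(i[280:340,380:500],(400,200)) for i in(s0,a)]),np.hstack([cv2.resize(i[200:350,140:520],(400,200)) for i in(o,b)])]))
E
```

```text
time: 24.22
eef_pos: [0.2294, -0.5329, 0.3635]
tcp_rot: [3.141, -0.316, 1.465]
ft_force: [0.9, -0.5, -0.4]
finger_gap: 0.06
gripper_force: 0.0
```

View pics/l.png

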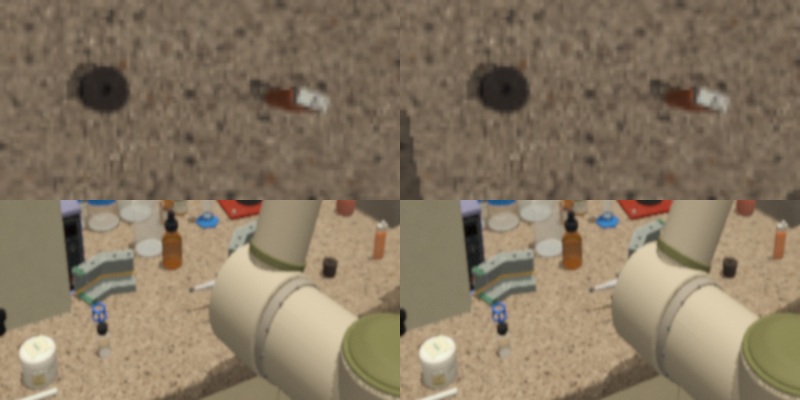

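The before and after pictures match, with the lighter and stopper at the same pixels.

```bash
python3 -c "
from workcell import robot
print(robot.hand_in())"
```

```text
the job is handed in; nothing more can be done
None
```

I guided the probe along the whole seam of the right bracket (yellow clip), from the green end round the bend to the other end at about 2 cm/s. It is back in its cradle as it lay, nothing else looks moved in the pictures, and the job is handed in at about 24 s; no verdict was returned.

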